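Turn the bangles over in the folding case and size them

ROBOT

A 6-joint arm with a two-finger parallel gripper is mounted at the origin on the work surface. World frame = base frame: x ahead of the robot, y to its left, z up, the work surface at z = 0. Lengths are in m, angles in rad, forces in N, time in s.
With the tool pointing down it reaches from about 0.35 to 0.85 m from the base axis. Payload 8.1 kg.
Tool frame: the origin (TCP) lies at the very end of the fingers, on their centre line; the grasp point (between the pads) lies 19 mm behind it; z points along the fingers, y is the direction in which the jaws open and shut (so a half turn about z gives the same grasp; the last joint's range is limited). The gripper opens to 93 mm and grips with 3 to 60 N. Pads are 15 mm wide; open, the fingers measure 128 mm over their backs; the gripper's body (75 mm by 188 mm) begins 65 mm behind the grasp point.
Start: joints at [1.195, 0.13, 1.488, -0, 1.523, -0.085], TCP at [0.172, 0.575, 0.219] pointing down, gripper open.
Joint ranges: [-2.96, 2.96], [-0.89, 2.26], [0.02, 2.5], [-1.34, 4.48], [0, 2.73], [-2.66, 2.66]. Speed limits (rad/s): [2.39, 2.39, 2.79, 3.14, 3.14, 3.14].

INTERFACE

Orientations are given as a rotation vector (axis times angle).
In Python, from plant import robot gives the robot as it stands.
- The arm moves only by the shell command python3 -m inch 'ROWS' [FORCE]. ROWS is JSON, a list that holds one entry, the list of rows, each a list of 7 numbers: the shift along the tool's x, y, z in cm, then the turn, a rotation vector about the tool's x, y, z in degrees, then the gripper command: -1 is fully open, 1 is shut, values between are in proportion. A call has 1 to 5 rows; each row shifts and turns the commanded pose from where the row before left it, along the tool's axes as they then stand; what a row does not reach is not made up. A row lasts 1/10 s, in which the tool goes at most 50 mm and 8.59 degrees, less where a joint would pass 70% of its speed; a pose out of reach is approached as far as the arm can. A call with a gripper value outside its range is refused whole. The fingers move at their own pace and stop on an object; FORCE is the grip in N (left out, the last holds). Time passes only in rows, so rows that do not move let the fingers close. It gives the time, the measured TCP pose, the force and the opening at its end, in the units of the state.
- robot.read_state(): the state, without advancing time (a new reading comes with each control period).
- robot.read_camera(name): name is "side" or "top"; returns a dict with "image" (420x560x3 uint8, blue, green, red), "K" (3x3 intrinsics, pixels), "distortion" ([k1, k2, p1, p2, k3] as OpenCV has them; the pictures are not rectified), "R" (3x3) and "t" (3): a world point X has camera coordinates R X + t. Camera axes: x right, y down, z forward; pixel columns grow to the right and rows downward; lengths in m; the calibration is good to about 2 mm. A picture is of the moment at which its call begins. There is no depth.
- robot.close_job(): hands the job in, once; it reports no verdict.
The state is a dict: "t": time; "q": joint angles; "dq": joint speeds; "joint_torque": joint torques, N m; "tool_pos": TCP position; "orientation": TCP orientation; "force": force on the tool from outside, world axes, zero at the start; "wrist_torque": the same for the moment, N m; "opening": finger opening in m.
Only numpy, scipy, OpenCV 4.12 (cv2) and the standard library are available. Lean on these libraries where they do the work, as an engineer would, in place of code of your own. Each camera call takes 0.05 s, during which the arm holds its last target. There are 200 camera calls.

TASK

The bangles lie face down in the hinged leaf of the open jewellery case: lift that leaf by its bar with the bangles in it and swing it up past upright, so that they tumble over into the other leaf with their brass-studded faces up. Then try them on the size post: thread every bangle that goes over it fully down on to the post, face up, and put the ones that are too small into the ceramic bowl. Finish by folding the empty case fully shut, and leave the comb, flask cap, hanger hook and fan where they are.

Things in the scene. Friction and masses are not known exactly. Their poses are not given: they have to be found in the camera images.
- case: fixed folding case, open like a book. Origin on the table under mid hinge line; x along the hinge, y to the hinged leaf. Hinge axis and rims 24 mm up. Leaves are trays 306 (x) by 121 mm (y) outside: hinged y 0 to 121 (open), fixed y 0 to -121. Walls 8 mm thick, 8 mm above the felt floor (fixed leaf's hinge wall 3), floor 16 mm up; 3 ribs (4 mm, wall height) make 4 bays in the hinged leaf
- leaf (a joint): angle of the hinged leaf in rad: 0 = open flat, 1.57 = upright, 3.14 = folded over on to the fixed leaf (shut). The stiff hinge (0.3 Nm) holds it wherever it is left; lifting takes about 5 N at the bar. Bangles in it drop over into the fixed leaf between about 1.4 and 1.8
- leaf_bar (a point): middle of the brass bar by which the hinged leaf is lifted: round, 9 mm thick, 80 mm long along the case's x, 40 mm outside the leaf's edge wall, 161 mm from the hinge axis, in the rim plane (24 mm above the table when open and when shut). It can turn between the fingers. The frame turns with the leaf; x along the bar
- leaf_floor (a point): centre of the felt floor of the hinged leaf, turning with the leaf; with the leaf open its axes are those of the case, z out of the floor
- bangle_1: chunky child's bangle, pale bone: ring 60 mm across, 22 mm high, 50 g. Hole either 46 mm (slides over the size post) or 36 mm (does not): to be found out. One side is a plain flat back, the other (the face) has a rounded outer edge (4 mm) and eight small flush brass studs. Origin at the ring's centre, halfway up; z points out of the back: z up = face down, z down = face up. Absent at some starts
- bangle_2: chunky child's bangle, pale bone: ring 60 mm across, 22 mm high, 50 g. Hole either 46 mm (slides over the size post) or 36 mm (does not): to be found out. One side is a plain flat back, the other (the face) has a rounded outer edge (4 mm) and eight small flush brass studs. Origin at the ring's centre, halfway up; z points out of the back: z up = face down, z down = face up. Absent at some starts
- bangle_3: chunky child's bangle, pale bone: ring 60 mm across, 22 mm high, 50 g. Hole either 46 mm (slides over the size post) or 36 mm (does not): to be found out. One side is a plain flat back, the other (the face) has a rounded outer edge (4 mm) and eight small flush brass studs. Origin at the ring's centre, halfway up; z points out of the back: z up = face down, z down = face up. Absent at some starts
- bangle_4: chunky child's bangle, pale bone: ring 60 mm across, 22 mm high, 50 g. Hole either 46 mm (slides over the size post) or 36 mm (does not): to be found out. One side is a plain flat back, the other (the face) has a rounded outer edge (4 mm) and eight small flush brass studs. Origin at the ring's centre, halfway up; z points out of the back: z up = face down, z down = face up. Absent at some starts
- post: bangle size post of turned wood, fixed: an upright 41 mm thick post whose top is bevelled to 33 mm over its last 6 mm, 66 mm high over all, on a round foot 100 mm wide and 12 mm high. Origin at the centre of its underside, z up
- bowl: white ceramic trinket bowl, loose, 450 g: 160 mm wide at the rim, 50 mm high, walls 5 mm, inner floor about 75 mm wide and 6 mm above the table. Origin at the centre of its underside, z up
- comb: bystander: black hair straightener comb lying flat, about 210 mm long, 20 mm thick; origin at its underside near the middle, x along it
- flask_cap: bystander: steel flask cap, 72 mm wide, 56 mm high; origin at the centre of its underside
- hanger_hook: bystander: plastic clothes hanger hook lying flat, about 145 mm long, 8 mm thick; origin at its underside near the middle
- fan: bystander: green battery fan with a toggle switch, foot 70 x 80 mm, 177 mm high; origin at the centre of its underside
Things that resemble listed ones, but are neither listed nor needed, are in the scene too. What is shaped like the bangle_1 but turquoise is not meant. Leave any black or brown look-alike of the bangle_4 alone.

How it is judged:
By the outcome, as a careful person would: the job done as asked, in the order asked, and still so for the second after the job is handed in, with the robot touching nothing.
Of bangle_1, bangle_2, bangle_3, bangle_4 only 3 to 4 are there at a start; the rules pass over those that are not, and their reading is None.
At some moment in a run one of bangle_1, bangle_2, bangle_3, bangle_4, bowl may be knocked a few centimetres aside while the robot is not near it.
It also fails if it takes over 210 s, if anything falls off the work surface, if the arm or the gripper's body presses on something with over 40 N, if the wrist force passes 120 N, or if a joint passes its speed limit or range.

## Working session

There is one attempt and no reset: what is moved stays moved. The work goes in short steps, Python scripts to look and compute and a shell command to move; the robot and the scene stay as the last step left them, time stands still between calls to the robot, and variables do not carry over. Pictures are saved under pics/ and viewed, about 12 in all and at most 16, crops included, and the job is handed in when it is done.

```bash
ls; mkdir -p pics
python3 - <<'E'
from plant import robot
import cv2
s=robot.read_state(); print(s)
for n in("top","side"):
    c=robot.read_camera(n); cv2.imwrite(f"pics/{n}0.png",c["image"]); print(n,c["K"],c["distortion"],c["R"],c["t"])
E
```

```text
pics
{'t': 0.0, 'q': array([ 1.19456222e+00,  1.31155465e-01,  1.48928539e+00, -1.38496784e-05,
        1.52299690e+00, -8.53720470e-02]), 'dq': array([-4.41512457e-05,  1.15674364e-03, -1.33128963e-03,  3.73989770e-04,
        1.35803166e-03, -7.25816939e-04]), 'joint_torque': array([ 1.90474078e-03, -5.59820259e+01, -4.91780341e+01,  7.71054765e-02,
        3.45102930e-02, -1.92722696e-04]), 'tool_pos': array([0.17182275, 0.57427201, 0.2175875 ]), 'orientation': array([-4.55215781e-01, -3.10802313e+00,  2.82603044e-03]), 'force': array([0.6026733 , 0.97814764, 0.43871143]), 'wrist_torque': array([-0.07127138, -0.00801564, -0.01454022]), 'opening': 0.09299004475345511}
top [[462.12672967   0.         274.34877764]
 [  0.         462.12672967 204.79018411]
 [  0.           0.           1.        ]] [0.01465959 0.         0.         0.         0.        ] [[ 0.00911443 -0.99982828  0.01613487]
 [-0.99797017 -0.01011215 -0.06287507]
 [ 0.06302743 -0.01552905 -0.99789097]] [-0.03685058  0.62821815  1.12417977]
side [[545.65232982   0.         276.0437672 ]
 [  0.         545.65232982 205.12940412]
 [  0.           0.           1.        ]] [-0.19484012  0.          0.          0.          0.        ] [[ 0.96480298 -0.26295981 -0.00271241]
 [-0.17919168 -0.64983754 -0.73864844]
 [ 0.19247222  0.71313625 -0.6740854 ]] [-0.60672406  0.1277729   1.18138753]
```

View pics/top0.png

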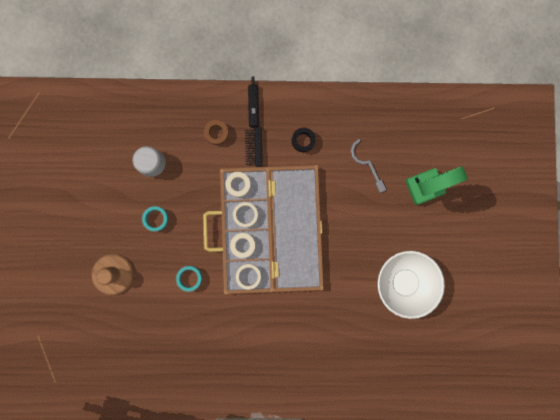

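View pics/side0.png

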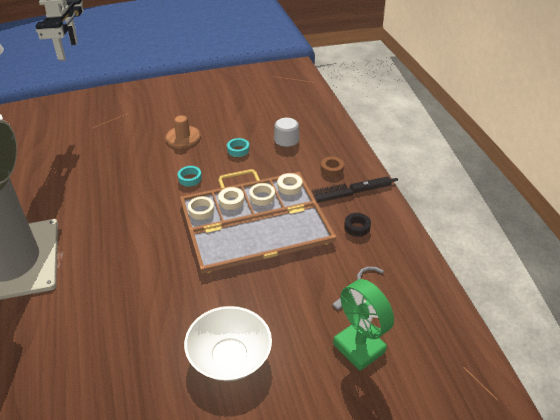

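Top view: the case is open, with the hinged leaf on the left holding four cream bangles at (238,184), (245,215), (242,246) and (248,277). The bar is at (208,231), the post at (108,275) and the bowl at (411,285). The turquoise, brown and black rings lie outside the case and are look-alikes to leave alone.

```bash
cat > h.py <<'E'
import numpy as np, cv2
from scipy.spatial.transform import Rotation as Ro
from plant import robot
def ray(c,uv,z):
    "world points on plane height z for pixels uv"
    n=cv2.undistortPoints(np.array(uv,float).reshape(-1,1,2),c["K"],np.array(c["distortion"])).reshape(-1,2)
    d=np.c_[n,np.ones(len(n))]@c["R"]; o=-c["R"].T@c["t"]
    z=np.broadcast_to(z,len(n))
    return o+d*((z-o[2])/d[:,2])[:,None]
def proj(c,X):
    return cv2.projectPoints(np.array(X,float).reshape(-1,1,3),cv2.Rodrigues(c["R"])[0],c["t"],c["K"],np.array(c["distortion"]))[0].reshape(-1,2)
def pose():
    s=robot.read_state(); return s["tool_pos"],Ro.from_rotvec(s["orientation"])
E
python3 - <<'E'
from h import *
c=robot.read_camera("top")
im=c["image"]
np.set_printoptions(precision=4,suppress=True)
# case rim outside corners, rough: z .024
print(ray(c,[(220,169),(319,166),(323,290),(225,294),(272,187),(275,270),(207,213),(207,249)],.024))
print("post top",ray(c,[(105,275)],.066),"foot",ray(c,[(112,275)],.012),"bowl",ray(c,[(411,285)],.05))
print("bang",ray(c,[(238,184),(245,215),(242,246),(248,277)],.038))
p,R=pose();print(p,R.as_matrix())
cv2.imwrite("pics/crop1.png",cv2.resize(im[155:305,80:335],None,fx=3.1,fy=3.1,interpolation=cv2.INTER_CUBIC))
E
```

```text
[[ 0.7157  0.1045  0.024 ]
 [ 0.726  -0.1408  0.024 ]
 [ 0.421  -0.1514  0.024 ]
 [ 0.4097  0.0873  0.024 ]
 [ 0.6723 -0.0245  0.024 ]
 [ 0.4686 -0.0338  0.024 ]
 [ 0.6064  0.1346  0.024 ]
 [ 0.5183  0.133   0.024 ]]
post top [[0.4574 0.3639 0.066 ]] foot [[0.4526 0.3654 0.012 ]] bowl [[ 0.4377 -0.359   0.05  ]]
bang [[0.6774 0.0587 0.038 ]
 [0.6018 0.0406 0.038 ]
 [0.5267 0.0469 0.038 ]
 [0.4524 0.0314 0.038 ]]
[0.1718 0.5744 0.2178] [[-0.958   0.2867 -0.0005]
 [ 0.2867  0.958  -0.0013]
 [ 0.0001 -0.0014 -1.    ]]
```

View pics/crop1.png

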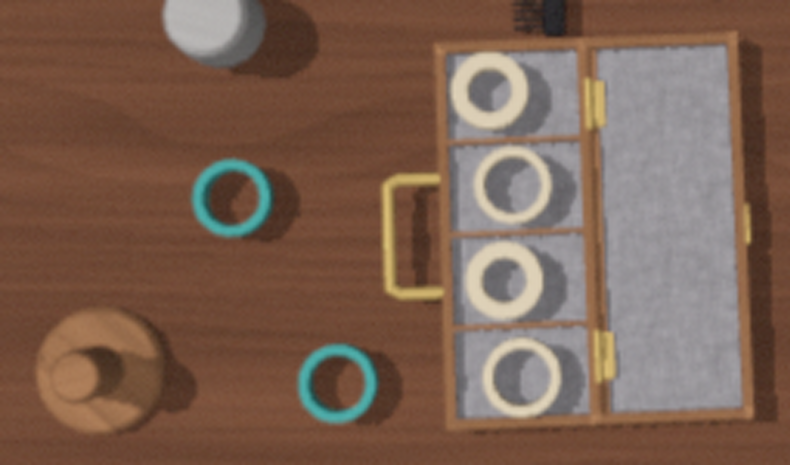

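Second and fourth bangles from the top, at (245,215) and (248,277), have wide holes. The first and third, at (238,184) and (242,246), are narrow. The rings have no studs showing, so they are face down. Next I move above the bar, near (0.561, 0.137).

```bash
python3 -m inch '[[[-4.15,-2.56,0,0,0,0,0.3],[-4.15,-2.56,0,0,0,0,0.3],[-4.15,-2.56,0,0,0,0,0.3],[-4.15,-2.56,0,0,0,0,0.3],[-4.15,-2.56,0,0,0,0,0.3]]]' 20
python3 -m inch '[[[-4.15,-2.56,0,0,0,0,0.3],[-4.15,-2.56,0,0,0,0,0.3],[-4.15,-2.56,0,0,0,0,0.3],[-4.15,-2.56,0,0,0,0,0.3],[-4.15,-2.56,0,0,0,0,0.3]]]'
python3 -m inch '[[[-4.15,-2.56,2,0,0,0,0.3],[-4.15,-2.56,2,0,0,-6.4,0.3],[0,0,2.5,0,0,-6.4,0.3],[0,0,2.5,0,0,-6.5,0.3],[0,0,0,0,0,0,0.3]]]'
python3 - <<'E'
from h import *
c=robot.read_camera("top"); p,R=pose(); print(p,R.as_matrix().round(3))
cv2.imwrite("pics/a1.png",cv2.resize(c["image"][155:305,130:335],None,fx=3.5,fy=3.5,interpolation=cv2.INTER_CUBIC))
E
```

```text
t: 0.65
tool_pos: [0.3348, 0.391, 0.2184]
orientation: [-0.454, -3.108, 0.0]
force: [1.1, 0.6, 0.0]
opening: 0.0578
t: 1.15
tool_pos: [0.4971, 0.2088, 0.2185]
orientation: [-0.455, -3.108, -0.0]
force: [1.2, 1.3, 1.1]
opening: 0.0325
t: 1.65
tool_pos: [0.5547, 0.1404, 0.126]
orientation: [0.073, -3.133, 0.002]
force: [-0.9, -0.4, -0.1]
opening: 0.0325
[0.55587034 0.1410055  0.12847702] [[-0.999 -0.043 -0.005]
 [-0.043  0.999 -0.001]
 [ 0.005 -0.001 -1.   ]]
```

View pics/a1.png

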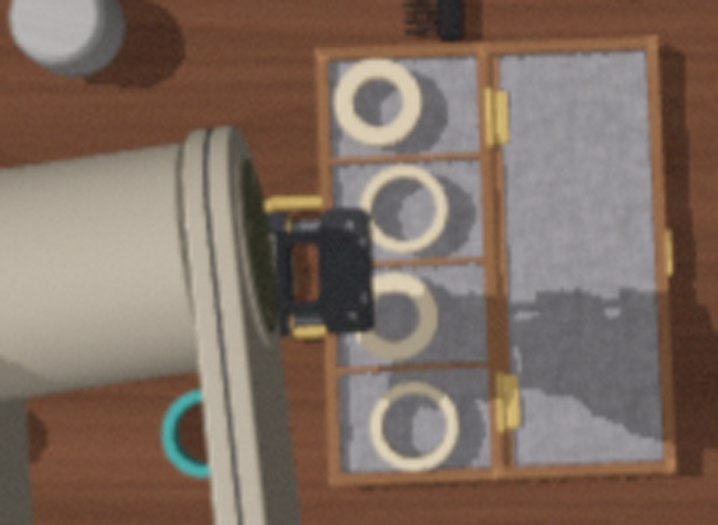

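The arm is over the bar, with the fingers aligned across it and the bar's ends showing either side. I'll descend and grip.

```bash
python3 -m inch '[[[-0.5,-0.4,4,0,0,0,0.3],[0,0,4,0,0,0,0.3],[0,0,3,0,0,0,0.3],[0,0,1,0,0,0,0.3],[0,0,0,0,0,0,0.3]]]' 25
python3 -m inch '[[[0,0,0,0,0,0,0.3],[0,0,0,0,0,0,1],[0,0,0,0,0,0,1],[0,0,0,0,0,0,1],[0,0,0,0,0,0,1]]]'
python3 - <<'E'
from h import *
a=np.radians([0,10,20,30,40,50,60,70,80,85,90,95,100,105,110,115]); P=np.c_[np.cos(a),np.sin(a)]*16.1
print(np.c_[np.degrees(a[1:]),np.diff(P,axis=0)].round(2))
E
```

```text
t: 2.2
tool_pos: [0.5624, 0.138, 0.0106]
orientation: [0.07, -3.139, 0.0]
force: [0.3, -0.2, 0.5]
opening: 0.0328
t: 2.7
tool_pos: [0.5637, 0.1369, 0.0117]
orientation: [-0.072, 3.139, -0.002]
force: [0.0, -3.8, 3.8]
opening: 0.0082
[[ 1.00e+01 -2.40e-01  2.80e+00]
 [ 2.00e+01 -7.30e-01  2.71e+00]
 [ 3.00e+01 -1.19e+00  2.54e+00]
 [ 4.00e+01 -1.61e+00  2.30e+00]
 [ 5.00e+01 -1.98e+00  1.98e+00]
 [ 6.00e+01 -2.30e+00  1.61e+00]
 [ 7.00e+01 -2.54e+00  1.19e+00]
 [ 8.00e+01 -2.71e+00  7.30e-01]
 [ 8.50e+01 -1.39e+00  1.80e-01]
 [ 9.00e+01 -1.40e+00  6.00e-02]
 [ 9.50e+01 -1.40e+00 -6.00e-02]
 [ 1.00e+02 -1.39e+00 -1.80e-01]
 [ 1.05e+02 -1.37e+00 -3.00e-01]
 [ 1.10e+02 -1.34e+00 -4.20e-01]
 [ 1.15e+02 -1.30e+00 -5.40e-01]]
```

Bar gripped, with the opening at 8 mm. Swing up along the arc.

```bash
python3 -m inch '[[[0,-0.06,-1.4,0,0,0,1],[0,-0.18,-1.39,0,0,0,1],[0,-0.3,-1.37,0,0,0,1],[0,-0.43,-1.34,0,0,0,1],[0,-0.56,-1.29,0,0,0,1]]]' 25
python3 -m inch '[[[0,-0.63,-1.25,0,0,0,1],[0,-0.75,-1.18,0,0,0,1],[0,-0.86,-1.11,0,0,0,1],[0,-0.95,-1.04,0,0,0,1],[0,-1.03,-0.94,0,0,0,1]]]'
```

```text
t: 3.2
tool_pos: [0.5641, 0.1227, 0.0792]
orientation: [-0.072, 3.139, 0.002]
force: [5.2, 1.7, -4.8]
opening: 0.0082
t: 3.7
tool_pos: [0.5661, 0.0825, 0.1356]
orientation: [-0.074, 3.139, 0.007]
force: [0.5, 8.4, 3.0]
opening: 0.0084
```

```bash
python3 -m inch '[[[0,-1.12,-0.86,0,0,0,1],[0,-1.18,-0.75,0,0,0,1],[0,-1.25,-0.66,0,0,0,1],[0,-1.29,-0.53,0,0,0,1],[0,-1.34,-0.43,0,0,0,1]]]'
python3 -m inch '[[[0,-0.69,-0.17,0,0,0,1],[0,-0.69,-0.14,0,0,0,1],[0,-0.69,-0.1,0,0,0,1],[0,-0.7,-0.08,0,0,0,1],[0,-0.7,-0.05,0,0,0,1]]]'
python3 -m inch '[[[0,-0.7,-0.02,0,0,0,1],[0,-0.7,0.02,0,0,0,1],[0,-0.7,0.04,0,0,0,1],[0,-0.7,0.07,0,0,0,1],[0,-0.7,0.1,0,0,0,1]]]'
```

```text
t: 4.2
tool_pos: [0.5691, 0.0202, 0.169]
orientation: [-0.074, 3.138, 0.005]
force: [-1.8, 6.2, 9.0]
opening: 0.0082
t: 4.7
tool_pos: [0.5708, -0.0154, 0.1741]
orientation: [-0.073, 3.138, 0.002]
force: [-1.4, 3.9, 9.5]
opening: 0.008
t: 5.2
tool_pos: [0.5724, -0.0508, 0.1712]
orientation: [-0.073, 3.138, 0.001]
force: [0.6, 2.4, 2.3]
opening: 0.0084
```

```bash
python3 -m inch '[[[0,-0.69,0.13,0,0,0,1],[0,-0.69,0.16,0,0,0,1],[0,-0.68,0.19,0,0,0,1],[0,-0.67,0.22,0,0,0,1],[0,-0.66,0.24,0,0,0,1]]]'
python3 -m inch '[[[0,-0.65,0.27,0,0,0,1],[0,-0.65,0.3,0,0,0,1],[0,0,0,0,0,0,1],[0,0,0,0,0,0,1],[0,0,0,0,0,0,1]]]'
python3 - <<'E'
from h import *
a=robot.read_camera("side")["image"][150:320,130:390]; b=robot.read_camera("top")["image"][150:310,190:350]
a=cv2.resize(a,(780,510),interpolation=cv2.INTER_CUBIC); cv2.imwrite("pics/b_side.png",a)
E
```

```text
t: 5.7
tool_pos: [0.5738, -0.0854, 0.1603]
orientation: [-0.072, 3.139, -0.0]
force: [6.1, 2.1, 3.2]
opening: 0.0083
t: 6.2
tool_pos: [0.574, -0.0991, 0.1537]
orientation: [-0.071, 3.14, -0.002]
force: [6.4, -2.5, -0.2]
opening: 0.0079
```

View pics/b_side.png

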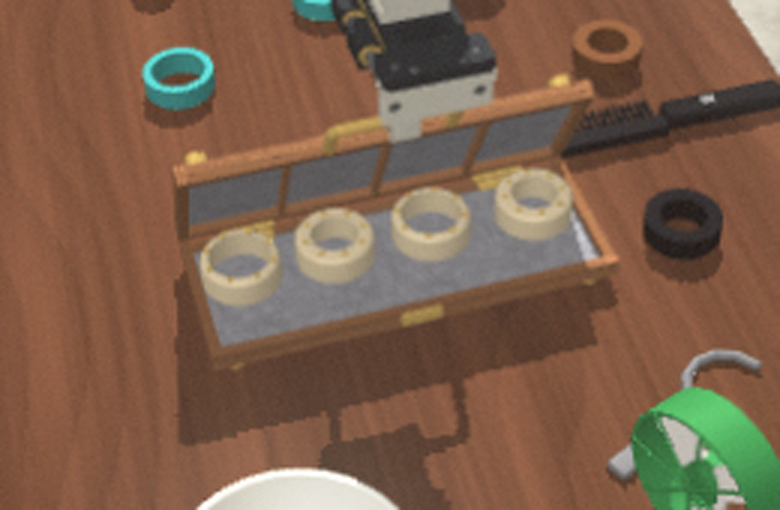

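All four bangles lie in the fixed leaf with studs up. I'll swing the empty leaf back down to get it out of the way.

```bash
python3 -m inch '[[[0,1.28,-0.58,0,0,0,1],[0,1.32,-0.47,0,0,0,1],[0,1.36,-0.35,0,0,0,1],[0,1.39,-0.23,0,0,0,1],[0,1.4,-0.11,0,0,0,1]]]'
python3 -m inch '[[[0,1.4,0.01,0,0,0,1],[0,1.4,0.13,0,0,0,1],[0,1.38,0.26,0,0,0,1],[0,1.35,0.38,0,0,0,1],[0,1.32,0.49,0,0,0,1]]]'
python3 -m inch '[[[0,1.27,0.6,0,0,0,1],[0,1.21,0.71,0,0,0,1],[0,1.14,0.82,0,0,0,1],[0,1.07,0.91,0,0,0,1],[0,0.98,1.0,0,0,0,1]]]'
python3 -m inch '[[[0,0.89,1.08,0,0,0,1],[0,0.8,1.16,0,0,0,1],[0,0.69,1.22,0,0,0,1],[0,0.58,1.28,0,0,0,1],[0,0.47,1.32,0,0,0,1]]]'
python3 -m inch '[[[0,0.35,1.36,0,0,0,1],[0,0.23,1.39,0,0,0,1],[0,0.11,1.0,0,0,0,1],[0,0,0,0,0,0,1],[0,0,0,0,0,0,1]]]'
```

```text
t: 6.8
tool_pos: [0.571, -0.0318, 0.1721]
orientation: [-0.071, 3.14, -0.004]
force: [4.4, -2.6, -0.4]
opening: 0.0082
t: 7.3
tool_pos: [0.5674, 0.0391, 0.1584]
orientation: [0.073, -3.141, 0.0]
force: [5.4, -0.5, 2.2]
opening: 0.008
t: 7.8
tool_pos: [0.5646, 0.0955, 0.1176]
orientation: [0.073, -3.14, -0.0]
force: [4.4, -2.3, 0.0]
opening: 0.0082
t: 8.3
tool_pos: [0.563, 0.1295, 0.0567]
orientation: [0.073, -3.14, -0.0]
force: [1.6, -0.2, 2.0]
opening: 0.0079
t: 8.8
tool_pos: [0.5626, 0.1364, 0.019]
orientation: [0.072, -3.14, -0.002]
force: [3.9, 5.9, -2.6]
opening: 0.0081
```

```bash
python3 -m inch '[[[0,0,0,0,0,0,0.3],[0,0,0,0,0,0,0.3],[0,0,-4,0,0,0,0.3],[0,0,-5,0,0,0,0],[0,0,-4,0,0,0,0]]]'
python3 - <<'E'
from h import *
c=robot.read_camera("top"); b=c["image"][155:305,255:405]
cv2.imwrite("pics/c.png",cv2.resize(b,None,fx=4,fy=4,interpolation=cv2.INTER_CUBIC))
m=cv2.inRange(cv2.cvtColor(c["image"],cv2.COLOR_BGR2HSV),(15,25,150),(32,120,255)); m[:, :262]=0;m[:,340:]=0
n,l,s,ce=cv2.connectedComponentsWithStats(m)
for i in range(1,n):
    if s[i,4]>60:
        ys,xs=np.where(l==i); (u,v),r=cv2.minEnclosingCircle(np.c_[xs,ys].astype(np.float32)); print(s[i],ce[i].round(1),u,v,r,ray(c,[(u,v)],.033).round(4))
E
```

```text
t: 9.3
tool_pos: [0.5627, 0.1352, 0.1522]
orientation: [0.072, -3.14, 0.001]
force: [0.6, 0.1, 0.0]
opening: 0.0431
[296   0  26  12  98] [309.    4.4] 308.5 2.5 12.510096549987793 [[ 1.138  -0.1118  0.033 ]]
[272 170  28  26 376] [285.4 182.5] 284.76666259765625 184.23333740234375 15.949249267578125 [[ 0.6786 -0.0557  0.033 ]]
[276 203  24  24 218] [287.  214.5] 287.25 214.5 12.260299682617188 [[ 0.6043 -0.0624  0.033 ]]
[278 233  22  25 250] [288.1 245.1] 288.00433349609375 245.0244903564453 12.189090728759766 [[ 0.5299 -0.0648  0.033 ]]
[275 264  27  25 253] [287.7 275.3] 287.9130554199219 273.63043212890625 14.554811477661133 [[ 0.4608 -0.065   0.033 ]]
```

View pics/c.png

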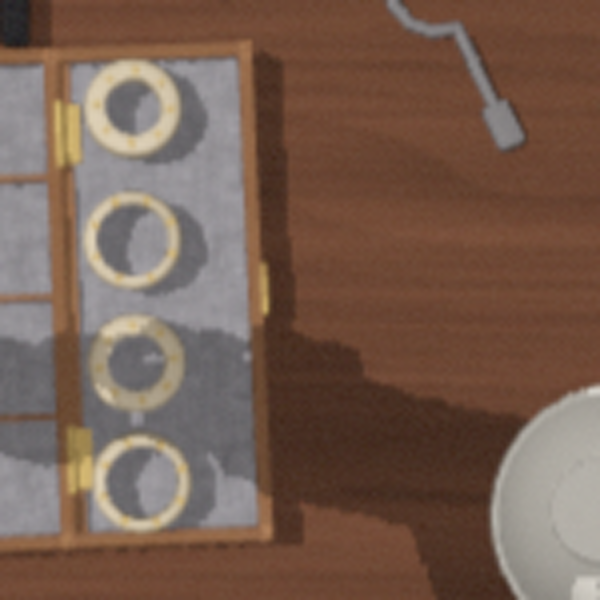

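All four studded faces are up in the fixed leaf. Crop centres are (133,108) narrow, (132,240) wide, (137,363) narrow and (141,482) wide. All are pale bone, so they are the ones meant. Next I work out the positions.

Run:
```python
from h import *
c=robot.read_camera("top"); p,R=pose()
k=lambda x,y,ox,oy,f:(x/f-.5+.5/f+ox,y/f-.5+.5/f+oy)
B=ray(c,[k(*q,255,155,4) for q in[(133,108),(132,240),(137,363),(141,482)]],.036)
P=ray(c,[k(75,376,80,155,3.1)],.066); P2=ray(c,[k(100,370,80,155,3.1)],.012)
print(B.round(4),P.round(4),P2.round(4))
for X in B: print((R.inv().apply(X-p)*100).round(2))
# top-camera check of post by projected circles
t=np.linspace(0,2*np.pi,60); im=c["image"].copy(); C=(P+P2)[0]/2; print("post",C)
```

```text
[[ 0.6847 -0.0632  0.036 ]
 [ 0.6038 -0.0632  0.036 ]
 [ 0.5291 -0.0667  0.036 ]
 [ 0.4575 -0.0697  0.036 ]] [[0.4552 0.3664 0.066 ]] [[0.455  0.3657 0.012 ]]
[-10.72 -20.43  12.29]
[ -2.64 -20.06  12.2 ]
[  4.84 -20.08  12.12]
[ 12.01 -20.04  12.04]
post [0.4550823  0.36606992 0.039     ]
```

```bash
python3 -m inch '[[[-0.54,-4,0,0,0,0,-0.7],[-0.54,-4,0,0,0,0,-0.7],[-0.54,-4,0,0,0,0,-0.7],[-0.54,-4,0,0,0,0,-0.7],[-0.48,-4,0,0,0,0,-0.7]]]' 15
python3 -m inch '[[[0,0,4,0,0,0,-0.7],[0,0,3,0,0,0,-0.7],[0,0,3,0,0,0,-0.7],[0,0,0,0,0,0,-0.7],[0,0,0,0,0,0,-0.7]]]'
python3 - <<'E'
from h import *
p,R=pose(); print(p, (R.inv().apply(np.array([.6038,-.0632,.028])-p)*100).round(2))
E
```

```text
t: 9.9
tool_pos: [0.5979, -0.0647, 0.1492]
orientation: [0.072, -3.139, -0.0]
force: [0.7, -0.4, -0.5]
opening: 0.0777
t: 10.4
tool_pos: [0.5974, -0.0629, 0.0496]
orientation: [0.072, -3.138, -0.001]
force: [0.9, -0.1, 1.2]
opening: 0.0792
[ 0.59743573 -0.06286615  0.0496327 ] [-0.64 -0.06  2.16]
```

```bash
python3 -m inch '[[[-0.6,0,1.2,0,0,0,-0.7],[0,0,0.9,0,0,0,-0.7],[0,0,0,0,0,0,-0.7],[0,0,0,0,0,0,1],[0,0,0,0,0,0,1]]]'
python3 -m inch '[[[0,0,0,0,0,0,1],[0,0,0,0,0,0,1],[0,0,-2,0,0,0,1],[0,0,-3,0,0,0,1],[0,0,0,0,0,0,1]]]'
python3 - <<'E'
from h import *
a=robot.read_camera("side")["image"][120:320,130:390]
cv2.imwrite("pics/d.png",cv2.resize(a,(780,600),interpolation=cv2.INTER_CUBIC))
E
```

```text
t: 10.9
tool_pos: [0.6048, -0.0626, 0.03]
orientation: [-0.073, 3.14, -0.0]
force: [-0.2, -0.3, 0.2]
opening: 0.0675
t: 11.4
tool_pos: [0.6077, -0.0632, 0.0844]
orientation: [-0.072, 3.133, -0.002]
force: [1.5, -0.0, -0.9]
opening: 0.0583
```

View pics/d.png

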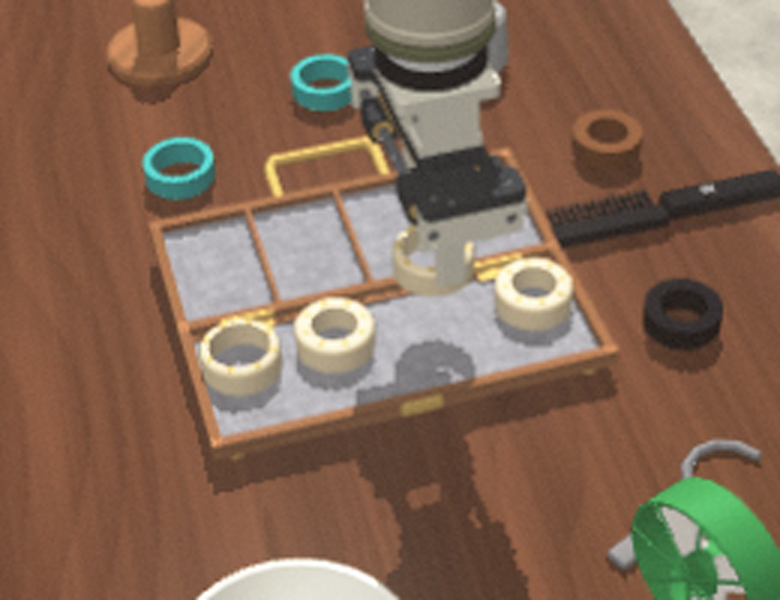

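Ring lifted level, centred near (433,255) in the crop; it looks slightly off the finger centre in x. I'll compute that offset.

Run:
```python
from h import *
c=robot.read_camera("side"); p,R=pose()
for e in (-.01,-.005,0):
    t=np.linspace(0,2*np.pi,90)
    q=np.vstack([proj(c,p+np.c_[e+.03*np.cos(t),.03*np.sin(t),0*t+z]) for z in(-.013,.005)])
    print(e,((q.min(0)-[130,120])*3).round(0),((q.max(0)-[130,120])*3).round(0))
print(p,R.inv().apply(np.array([.455,.366,0])-p)*100)
```

```text
-0.01 [375. 226.] [457. 300.]
-0.005 [382. 225.] [464. 299.]
0 [388. 224.] [470. 297.]
[ 0.60536719 -0.06275629  0.08045946] [13.06494774 43.52662208  7.99375177]
```

```bash
python3 -m inch '[[[0,0,-4.5,0,0,0,1],[1.3,4.35,0,0,0,0,1],[1.3,4.35,0,0,0,0,1],[1.3,4.35,0,0,0,0,1],[1.3,4.35,0,0,0,0,1]]]'
python3 -m inch '[[[1.3,4.35,0,0,0,0,1],[1.3,4.35,0,0,0,0,1],[1.3,4.35,0,0,0,0,1],[1.3,4.35,0,0,0,0,1],[1.3,4.35,0,0,0,0,1]]]'
python3 -m inch '[[[1.3,4.35,0,0,0,0,1],[0,0,0,0,0,0,1],[0,0,0,0,0,0,1],[0,0,0,0,0,0,1]]]'
python3 - <<'E'
from h import *
p,R=pose(); print(p, (R.inv().apply(np.array([.455,.366,0])-p)*100).round(2))
cs=robot.read_camera("side");ct=robot.read_camera("top")
a=cs["image"][80:180,120:250]; b=ct["image"][200:330,50:220]
cv2.imwrite("pics/e.png",np.hstack([cv2.resize(a,(400,400)),cv2.resize(b,(400,400))]))
E
```

```text
t: 12.0
tool_pos: [0.5428, 0.1101, 0.1228]
orientation: [0.071, -3.139, 0.0]
force: [-0.2, 0.2, -0.4]
opening: 0.0587
t: 12.5
tool_pos: [0.4679, 0.3243, 0.1228]
orientation: [0.072, -3.139, 0.002]
force: [0.8, 0.5, -0.9]
opening: 0.0588
t: 12.9
tool_pos: [0.4545, 0.3647, 0.1233]
orientation: [0.072, -3.139, 0.002]
force: [0.4, -0.1, -1.5]
opening: 0.059
[0.45447552 0.36474065 0.12334401] [-0.08  0.14 12.33]
```

View pics/e.png

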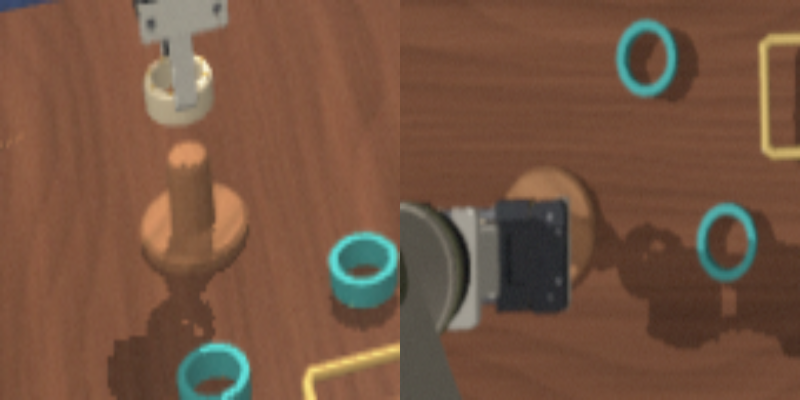

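Run:
```python
from h import *
c=robot.read_camera("side"); p,R=pose()
k=lambda q:((q-[120,80])*[400/130,4]).round(1)
print("ring at tcp",k(proj(c,p+[0,0,-.003])), "post top",k(proj(c,[.455,.366,.066])),"foot top",k(proj(c,[.455,.366,.012])))
print("dx +1cm",k(proj(c,p+[.01,0,-.003])), "dy",k(proj(c,p+[0,.01,-.003])))
```

```text
ring at tcp [[178.4  83.8]] post top [[184.9 151.3]] foot top [[191.6 215.7]]
dx +1cm [[189.7  81.5]] dy [[177.   76.3]]
```

```bash
python3 -m inch '[[[-0.18,0.14,2,0,0,0,1],[0,0,2,0,0,0,1],[0,0,1,0,0,0,1],[0,0,0.6,0,0,0,1],[0,0,0,0,0,0,1]]]'
python3 -m inch '[[[0,0,0.5,0,0,0,1],[0,0,0.5,0,0,0,1],[0,0,0.5,0,0,0,1],[0,0,0,0,0,0,1]]]'
```

```text
t: 13.55
tool_pos: [0.4562, 0.3668, 0.0679]
orientation: [0.071, -3.14, 0.001]
force: [-0.7, -0.5, -0.8]
opening: 0.0584
t: 13.95
tool_pos: [0.456, 0.3673, 0.0527]
orientation: [0.072, -3.14, 0.001]
force: [-0.9, 0.4, -1.3]
opening: 0.0582
```

Threaded with no contact force. I'll continue down.

```bash
python3 -m inch '[[[0,0,0.8,0,0,0,1],[0,0,0.8,0,0,0,1],[0,0,0.6,0,0,0,1],[0,0,0.1,0,0,0,1],[0,0,0,0,0,0,1]]]'
python3 -m inch '[[[0,0,0,0,0,0,-0.7],[0,0,0,0,0,0,-0.7],[0,0,0,0,0,0,-0.7],[0,0,-5,0,0,0,-0.7],[0,0,-5,0,0,0,-0.7]]]'
python3 -m inch '[[[0,0,-3,0,0,0,-0.7],[0,-4.5,0,0,0,0,-0.7],[0,-4.5,0,0,0,0,-0.7],[0,-4.5,0,0,0,0,-0.7],[0,0,0,0,0,0,-0.7]]]'
python3 - <<'E'
from h import *
p,R=pose(); T=np.array([.4575,-.0697,.045]); print(p, (R.inv().apply(T-p)*100).round(2))
cs=robot.read_camera("side");ct=robot.read_camera("top")
a=cs["image"][80:280,120:360]; b=ct["image"][155:330,80:340]
cv2.imwrite("pics/f.png",np.hstack([cv2.resize(a,(400,400)),cv2.resize(b,(400,400))]))
E
```

```text
t: 14.45
tool_pos: [0.4561, 0.3673, 0.03]
orientation: [0.072, -3.14, 0.001]
force: [-0.0, 0.1, -0.8]
opening: 0.0586
t: 14.95
tool_pos: [0.4548, 0.3663, 0.1297]
orientation: [0.072, -3.137, 0.004]
force: [1.2, 0.0, 0.4]
opening: 0.0787
t: 15.45
tool_pos: [0.463, 0.2283, 0.1608]
orientation: [-0.066, 3.14, -0.002]
force: [0.6, 0.9, -0.2]
opening: 0.0792
[0.46304235 0.22832091 0.16076966] [  1.82 -29.73  11.62]
```

View pics/f.png

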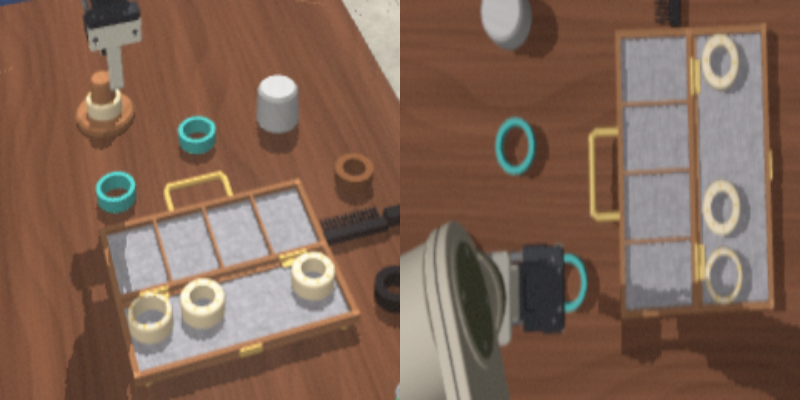

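First wide bangle is seated on the post foot at (103,104). The others, at (722,62), (722,208) and (724,276), are unmoved. I'll fetch the second wide one at (0.4575, -0.0697).

```bash
python3 -m inch '[[[0.26,-4.25,0,0,0,0,-0.7],[0.26,-4.25,0,0,0,0,-0.7],[0.26,-4.25,0,0,0,0,-0.7],[0.26,-4.25,0,0,0,0,-0.7],[0.26,-4.25,0,0,0,0,-0.7]]]'
python3 -m inch '[[[0.26,-4.25,0,0,0,0,-0.7],[0.26,-4.25,3,0,0,0,-0.7],[0,0,4,0,0,0,-0.7],[0,0,3,0,0,0,-0.7],[0,0,0,0,0,0,-0.7]]]'
python3 -m inch '[[[0,0,0,0,0,0,-0.7],[0,0,0,0,0,0,-0.7]]]'
python3 - <<'E'
from h import *
p,R=pose(); T=np.array([.4575,-.0697,.029]); print(p, (R.inv().apply(T-p)*100).round(2))
E
```

```text
t: 16.05
tool_pos: [0.4597, 0.0195, 0.1609]
orientation: [-0.076, 3.14, 0.0]
force: [0.9, -0.6, 0.6]
opening: 0.079
t: 16.55
tool_pos: [0.4549, -0.0622, 0.0574]
orientation: [0.073, -3.133, -0.004]
force: [-1.7, -0.8, 0.1]
opening: 0.0789
t: 16.75
tool_pos: [0.46, -0.0634, 0.0639]
orientation: [-0.074, 3.138, -0.001]
force: [0.2, -0.9, -0.1]
opening: 0.0791
[ 0.45998129 -0.0633553   0.06388688] [ 0.29 -0.62  3.49]
```

```bash
python3 -m inch '[[[0.25,-0.6,1.5,0,0,0,-0.7],[0,0,1.5,0,0,0,-0.7],[0,0,0.4,0,0,0,-0.7],[0,0,0,0,0,0,-0.7],[0,0,0,0,0,0,1]]]'
python3 -m inch '[[[0,0,0,0,0,0,1],[0,0,0,0,0,0,1],[0,0,0,0,0,0,1],[0,0,-3,0,0,0,1],[0,0,-4,0,0,0,1]]]'
python3 -m inch '[[[0,0,-4,0,0,0,1],[0,4,0,0,0,0,1],[0,0,0,0,0,0,1],[0,0,0,0,0,0,1],[0,0,0,0,0,0,1]]]'
python3 - <<'E'
from h import *
p,R=pose(); T=np.array([.456,.367,.125]); print(p, (R.inv().apply(T-p)*100).round(2))
c=robot.read_camera("side"); a=c["image"][110:260,130:330]
cv2.imwrite("pics/g.png",cv2.resize(a,(800,600)))
k=lambda q:((q-[130,110])*4).round(1)
t=np.linspace(0,2*np.pi,90)
q=np.vstack([proj(c,p+np.c_[.03*np.cos(t),.03*np.sin(t),0*t+z]) for z in(-.013,.005)]); print(k(q.min(0)),k(q.max(0)))
E
```

```text
t: 17.25
tool_pos: [0.4571, -0.0699, 0.0291]
orientation: [-0.073, 3.139, -0.001]
force: [-0.5, -0.2, -1.1]
opening: 0.0746
t: 17.75
tool_pos: [0.4536, -0.0692, 0.0962]
orientation: [0.072, -3.136, -0.002]
force: [1.2, -0.4, -0.2]
opening: 0.058
t: 18.25
tool_pos: [0.4535, -0.0302, 0.1369]
orientation: [0.073, -3.139, 0.0]
force: [-0.7, -1.2, -0.5]
opening: 0.0582
[ 0.45352756 -0.03022492  0.13692738] [-2.09 39.67  1.19]
[222.7 271.4] [338.2 370.7]
```

View pics/g.png

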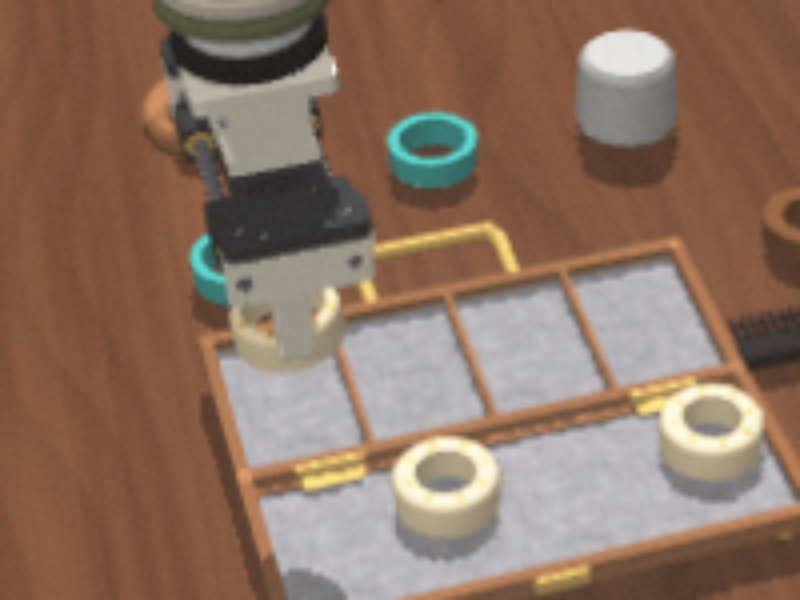

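Ring centre sits about 3.5 mm in +x of the TCP (231–344 against the predicted 223–338), so I'll aim the TCP at x = 0.4535.

```bash
python3 -m inch '[[[-0.2,4.4,0,0,0,0,1],[-0.2,4.4,0,0,0,0,1],[-0.2,4.4,0,0,0,0,1],[-0.2,4.4,0,0,0,0,1],[-0.2,4.4,0,0,0,0,1]]]'
python3 -m inch '[[[-0.2,4.4,0,0,0,0,1],[-0.2,4.4,0,0,0,0,1],[-0.2,4.4,0,0,0,0,1],[-0.2,4.4,0,0,0,0,1],[0,0,0,0,0,0,1]]]'
python3 -m inch '[[[0,0,1,0,0,0,1],[0,0,0,0,0,0,1],[0,0,0,0,0,0,1]]]'
python3 - <<'E'
from h import *
p,R=pose(); T=np.array([.4535,.367,.075]); print(p, (R.inv().apply(T-p)*100).round(2))
E
```

```text
t: 18.8
tool_pos: [0.4537, 0.1912, 0.1371]
orientation: [0.07, -3.14, 0.001]
force: [0.7, -0.7, 0.8]
opening: 0.0581
t: 19.3
tool_pos: [0.4531, 0.3701, 0.1364]
orientation: [0.077, -3.139, -0.001]
force: [-0.6, -0.3, -1.3]
opening: 0.0582
t: 19.6
tool_pos: [0.4537, 0.3647, 0.1266]
orientation: [0.069, -3.139, 0.002]
force: [1.2, -0.4, -0.5]
opening: 0.0583
[0.45370978 0.36472161 0.12661622] [0.   0.24 5.16]
```

```bash
python3 -m inch '[[[0,0.2,2,0,0,0,1],[0,0,2,0,0,0,1],[0,0,1,0,0,0,1],[0,0,0.6,0,0,0,1],[0,0,0,0,0,0,1]]]'
python3 -m inch '[[[0,0,0.5,0,0,0,1],[0,0,0.5,0,0,0,1],[0,0,0.5,0,0,0,1],[0,0,0.3,0,0,0,1],[0,0,0,0,0,0,1]]]'
```

```text
t: 20.1
tool_pos: [0.4534, 0.3676, 0.0711]
orientation: [0.071, -3.139, 0.002]
force: [-2.3, -2.6, -1.8]
opening: 0.0583
t: 20.6
tool_pos: [0.4536, 0.3678, 0.0539]
orientation: [0.072, -3.14, 0.002]
force: [-2.9, -5.3, -0.8]
opening: 0.0576
```

```bash
python3 -m inch '[[[0,-0.1,0.4,0,0,0,1],[0,0,0,0,0,0,1],[0,0,0,0,0,0,-0.7],[0,0,0,0,0,0,-0.7],[0,0,0,0,0,0,-0.7]]]'
python3 -m inch '[[[0,0,-5,0,0,0,-0.7],[0,0,-5,0,0,0,-0.7],[0,-4.5,0,0,0,0,-0.7],[0,-4.5,0,0,0,0,-0.7],[0,-4.5,0,0,0,0,-0.7]]]'
python3 -m inch '[[[0,-4.5,0,0,0,0,-0.7],[0,-4,0,0,0,0,-0.7],[0,0,0,0,0,0,-0.7],[0,0,0,0,0,0,-0.7]]]'
python3 - <<'E'
from h import *
p,R=pose()
cs=robot.read_camera("side");ct=robot.read_camera("top")
a=cs["image"][80:380,120:360]; b=ct["image"][155:330,80:460]
cv2.imwrite("pics/i.png",np.hstack([cv2.resize(cs["image"][90:170,130:210],(390,390)),np.zeros((390,10,3),np.uint8),cv2.resize(ct["image"][155:330,280:455],(390,390))]))
for T in ([.5291,-.0667,.029],[.6847,-.0632,.029]): print(p, (R.inv().apply(np.array(T)-p)*100).round(2))
E
```

```text
t: 21.1
tool_pos: [0.4543, 0.3681, 0.0504]
orientation: [-0.072, 3.14, 0.002]
force: [-0.3, 0.0, -0.5]
opening: 0.0766
t: 21.6
tool_pos: [0.4604, 0.2319, 0.1507]
orientation: [-0.074, 3.139, 0.001]
force: [1.0, -0.1, 0.4]
opening: 0.0791
t: 22.0
tool_pos: [0.4644, 0.1473, 0.1502]
orientation: [-0.069, 3.14, 0.001]
force: [0.0, -0.4, 0.4]
opening: 0.0789
[0.46438675 0.14729257 0.15018578] [ -5.52 -21.67  12.11]
[0.46438675 0.14729257 0.15018578] [-21.08 -22.    12.13]
```

View pics/i.png

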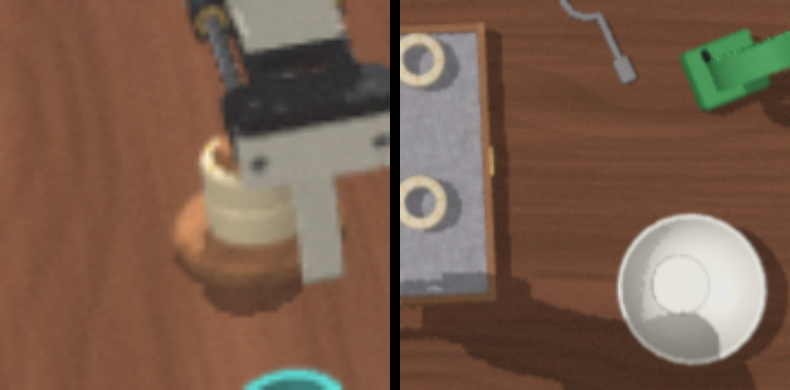

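Two bangles are stacked on the post. The narrow ones are still at about (422,60) and (421,202), and the bowl rim centre is (692,289), unmoved. I'll take the narrow one at x = 0.529.

```bash
python3 -m inch '[[[-1.1,-4.33,0,0,0,0,-0.7],[-1.1,-4.33,0,0,0,0,-0.7],[-1.1,-4.33,0,0,0,0,-0.7],[-1.1,-4.33,0,0,0,0,-0.7],[-1.1,-4.33,2,0,0,0,-0.7]]]'
python3 -m inch '[[[0,0,4,0,0,0,-0.7],[0,0,3,0,0,0,-0.7],[0,0,0,0,0,0,-0.7],[0,0,0,0,0,0,-0.7],[0,0,0,0,0,0,-0.7]]]'
python3 - <<'E'
from h import *
p,R=pose(); T=np.array([.530,-.0667,.029]); print(p, (R.inv().apply(T-p)*100).round(2))
c=robot.read_camera("top")
print("bowl",ray(c,[(411,284.7)],.05),ray(c,[(406,282.9)],.006))
E
```

```text
t: 22.6
tool_pos: [0.532, -0.0665, 0.1326]
orientation: [-0.076, 3.135, -0.002]
force: [1.4, -0.3, 0.2]
opening: 0.079
t: 23.1
tool_pos: [0.5306, -0.0654, 0.0619]
orientation: [-0.075, 3.138, -0.001]
force: [0.3, 0.8, 0.4]
opening: 0.0792
[ 0.53056826 -0.06536276  0.06191532] [ 0.07 -0.13  3.29]
bowl [[ 0.43841769 -0.35903565  0.05      ]] [[ 0.43807293 -0.36030951  0.006     ]]
```

```bash
python3 -m inch '[[[0,-0.1,1.5,0,0,0,-0.7],[0,0,1.4,0,0,0,-0.7],[0,0,0.4,0,0,0,-0.7],[0,0,0,0,0,0,-0.7],[0,0,0,0,0,0,1]]]'
python3 -m inch '[[[0,0,0,0,0,0,1],[0,0,0,0,0,0,1],[0,0,0,0,0,0,1],[0,0,-3,0,0,0,1],[0,0,-4,0,0,0,1]]]'
python3 -m inch '[[[0,0,-4,0,0,0,1],[1.5,-4.12,0,0,0,0,1],[1.5,-4.12,0,0,0,0,1],[1.5,-4.12,0,0,0,0,1],[1.5,-4.12,0,0,0,0,1]]]'
python3 -m inch '[[[1.5,-4.12,0,0,0,0,1],[1.5,-4.12,0,0,0,0,1],[1.5,-4.12,0,0,0,0,1],[0,0,0,0,0,0,1],[0,0,0,0,0,0,1]]]'
python3 - <<'E'
from h import *
p,R=pose(); T=np.array([.438,-.360,.05]); print(p, (R.inv().apply(T-p)*100).round(2))
c=robot.read_camera("side")
cv2.imwrite("pics/j.png",cv2.resize(c["image"][130:420,100:400],(600,580)))
E
```

```text
t: 23.65
tool_pos: [0.5286, -0.067, 0.0263]
orientation: [0.072, -3.14, -0.0]
force: [0.2, 0.3, -0.3]
opening: 0.0747
t: 24.15
tool_pos: [0.5264, -0.0664, 0.0948]
orientation: [0.072, -3.135, -0.002]
force: [0.5, -0.5, -0.6]
opening: 0.0583
t: 24.65
tool_pos: [0.4759, -0.2357, 0.137]
orientation: [-0.073, 3.14, -0.0]
force: [0.5, 0.1, -0.1]
opening: 0.0589
t: 25.15
tool_pos: [0.4367, -0.3605, 0.1365]
orientation: [0.068, -3.141, -0.001]
force: [0.0, 1.4, 0.0]
opening: 0.0586
[ 0.43669788 -0.36046645  0.13646072] [-0.13  0.03  8.65]
```

View pics/j.png

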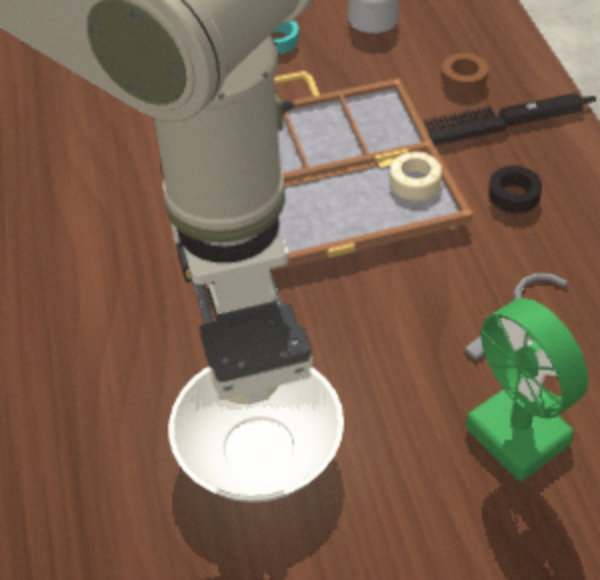

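```bash
python3 -m inch '[[[-0.1,0,4,0,0,0,1],[0,0,3,0,0,0,1],[0,0,1.5,0,0,0,1],[0,0,0.8,0,0,0,1],[0,0,0.5,0,0,0,1]]]'
python3 -m inch '[[[0,0,0,0,0,0,-0.5],[0,0,0,0,0,0,-0.5],[0,0,0,0,0,0,-0.5],[0,0,-4,0,0,0,-0.5],[0,0,-5,0,0,0,-0.7]]]'
python3 -m inch '[[[-4.4,2.25,0,0,0,0,-0.7],[-4.4,2.25,0,0,0,0,-0.7],[-4.4,2.25,0,0,0,0,-0.7],[0,0,0,0,0,0,-0.7],[0,0,0,0,0,0,-0.7]]]'
python3 - <<'E'
from h import *
p,R=pose(); T=np.array([.6847,-.0632,.029]); print(p, (R.inv().apply(T-p)*100).round(2))
c=robot.read_camera("top")
cv2.imwrite("pics/k.png",cv2.resize(c["image"][150:350,260:480],(660,600)))
E
```

```text
t: 25.7
tool_pos: [0.4388, -0.3594, 0.0388]
orientation: [-0.074, 3.141, -0.0]
force: [-0.6, -1.1, -0.4]
opening: 0.0589
t: 26.2
tool_pos: [0.4366, -0.3584, 0.1275]
orientation: [0.072, -3.137, -0.006]
force: [1.6, -0.5, 1.1]
opening: 0.074
t: 26.7
tool_pos: [0.568, -0.2857, 0.1291]
orientation: [-0.076, 3.14, -0.001]
force: [0.8, 0.1, 0.1]
opening: 0.0788
[ 0.56797213 -0.28567725  0.12910605] [-12.73  21.66  10.  ]
```

View pics/k.png

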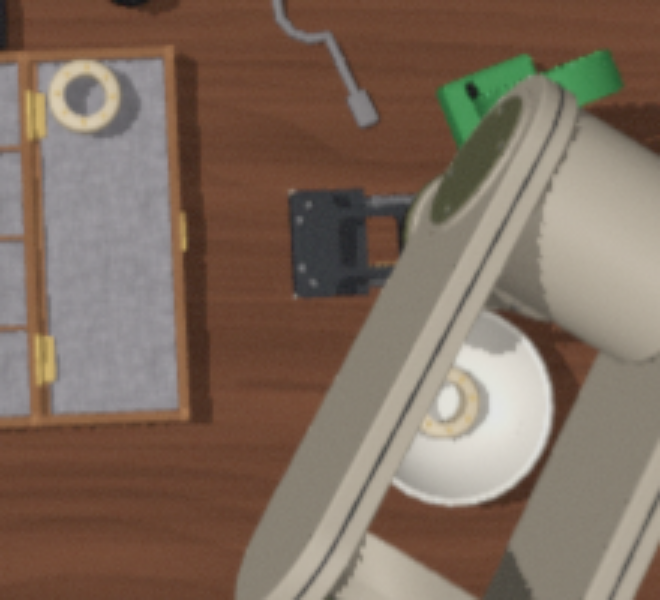

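First small bangle lies in the bowl at (447,402). The last one is unmoved at (84,96). Fetch it.

```bash
python3 -m inch '[[[-2.12,3.61,0,0,0,0,-0.7],[-2.12,3.61,0,0,0,0,-0.7],[-2.12,3.61,0,0,0,0,-0.7],[-2.12,3.61,0,0,0,0,-0.7],[-2.12,3.61,0,0,0,0,-0.7]]]'
python3 -m inch '[[[-2.12,3.61,0,0,0,0,-0.7],[0,0,3.5,0,0,0,-0.7],[0,0,3,0,0,0,-0.7],[0,0,0,0,0,0,-0.7],[0,0,0,0,0,0,-0.7]]]'
python3 -m inch '[[[0,0,0,0,0,0,-0.7],[0,0,0,0,0,0,-0.7]]]'
python3 - <<'E'
from h import *
p,R=pose(); T=np.array([.684,-.0632,.028]); print(p, (R.inv().apply(T-p)*100).round(2))
E
```

```text
t: 27.25
tool_pos: [0.6645, -0.1015, 0.1294]
orientation: [-0.069, 3.14, -0.001]
force: [0.2, 0.9, 0.2]
opening: 0.0792
t: 27.75
tool_pos: [0.6831, -0.0654, 0.0638]
orientation: [0.07, -3.139, -0.0]
force: [0.6, -1.0, -0.2]
opening: 0.079
t: 27.95
tool_pos: [0.6856, -0.0651, 0.0665]
orientation: [-0.071, 3.137, -0.001]
force: [0.5, 0.4, -0.7]
opening: 0.0793
[ 0.68557525 -0.06511068  0.06653254] [0.16 0.2  3.85]
```

```bash
python3 -m inch '[[[0.15,0.2,1.5,0,0,0,-0.7],[0,0,1.5,0,0,0,-0.7],[0,0,0.8,0,0,0,-0.7],[0,0,0,0,0,0,-0.7],[0,0,0,0,0,0,1]]]'
python3 -m inch '[[[0,0,0,0,0,0,1],[0,0,0,0,0,0,1],[0,0,0,0,0,0,1],[0,0,-3,0,0,0,1],[0,0,-4,0,0,0,1]]]'
python3 -m inch '[[[0,0,-4,0,0,0,1],[3.25,-3.56,0,0,0,0,1],[3.25,-3.56,0,0,0,0,1],[3.25,-3.56,0,0,0,0,1],[3.25,-3.56,0,0,0,0,1]]]'
python3 -m inch '[[[3.25,-3.56,0,0,0,0,1],[3.25,-3.56,0,0,0,0,1],[3.25,-3.56,0,0,0,0,1],[3.25,-3.56,0,0,0,0,1],[0,0,0,0,0,0,1]]]'
python3 -m inch '[[[0,0,0,0,0,0,1],[0,0,0,0,0,0,1]]]'
python3 - <<'E'
from h import *
p,R=pose(); T=np.array([.438,-.360,.046]); print(p, (R.inv().apply(T-p)*100).round(2))
E
```

```text
t: 28.45
tool_pos: [0.6819, -0.062, 0.0245]
orientation: [0.072, -3.139, -0.0]
force: [-0.4, -0.1, 0.1]
opening: 0.0742
t: 28.95
tool_pos: [0.6799, -0.0618, 0.0927]
orientation: [0.072, -3.134, -0.002]
force: [-0.3, -0.6, -0.0]
opening: 0.0584
t: 29.45
tool_pos: [0.5579, -0.2115, 0.1357]
orientation: [-0.073, 3.14, -0.0]
force: [-0.4, -0.7, -0.4]
opening: 0.0586
t: 29.95
tool_pos: [0.4322, -0.363, 0.1358]
orientation: [0.064, -3.14, 0.003]
force: [1.5, 0.5, -0.1]
opening: 0.0588
t: 30.15
tool_pos: [0.4364, -0.358, 0.1356]
orientation: [-0.073, 3.14, 0.001]
force: [-0.9, 0.5, -0.5]
opening: 0.0587
[ 0.43640177 -0.35802139  0.13564538] [-0.15 -0.21  8.96]
```

```bash
python3 -m inch '[[[0,-0.2,4,0,0,0,1],[0,0,3,0,0,0,1],[0,0,1.5,0,0,0,1],[0,0,0.7,0,0,0,1],[0,0,0,0,0,0,1]]]'
python3 -m inch '[[[0,0,0,0,0,0,-0.5],[0,0,0,0,0,0,-0.5],[0,0,0,0,0,0,-0.5],[0,0,-4,0,0,0,-0.5],[0,0,-5,0,0,0,-0.5]]]'
python3 -m inch '[[[-1.35,4.45,0,0,0,0,0.3],[-1.35,4.45,0,0,0,0,0.3],[-1.35,4.45,0,0,0,0,0.3],[-1.35,4.45,0,0,0,0,0.3],[-1.35,4.45,0,0,0,0,0.3]]]' 25
python3 -m inch '[[[-1.35,4.45,0,0,0,0,0.3],[-1.35,4.45,0,0,0,0,0.3],[-1.35,4.45,0,0,0,0,0.3],[-1.35,4.45,0,0,0,0,0.3],[-1.35,4.45,0,0,0,0,0.3]]]'
python3 -m inch '[[[-1.35,4.45,0,0,0,0,0.3],[0,0,0,0,0,0,0.3],[0,0,0,0,0,0,0.3],[0,0,0,0,0,0,0.3]]]'
python3 - <<'E'
from h import *
p,R=pose(); T=np.array([.5625,.1365,.010]); print(p, (R.inv().apply(T-p)*100).round(2))
c=robot.read_camera("top")
cv2.imwrite("pics/l.png",cv2.resize(c["image"][150:350,190:480],(800,552)))
E
```

```text
t: 30.65
tool_pos: [0.4363, -0.3599, 0.0433]
orientation: [0.074, -3.14, -0.001]
force: [-0.5, -0.2, -0.2]
opening: 0.0587
t: 31.15
tool_pos: [0.4343, -0.3591, 0.1323]
orientation: [0.072, -3.137, -0.006]
force: [1.5, -1.6, -0.6]
opening: 0.0699
t: 31.65
tool_pos: [0.4937, -0.1338, 0.1348]
orientation: [-0.071, 3.139, -0.001]
force: [-0.2, -0.0, 0.4]
opening: 0.035
t: 32.15
tool_pos: [0.551, 0.092, 0.1348]
orientation: [-0.072, 3.139, 0.0]
force: [0.4, -0.7, 0.1]
opening: 0.0326
t: 32.55
tool_pos: [0.5618, 0.1343, 0.134]
orientation: [-0.072, 3.141, -0.001]
force: [-0.6, -0.2, 0.5]
opening: 0.0325
[0.56181178 0.13430308 0.13397096] [-0.08  0.22 12.4 ]
```

View pics/l.png

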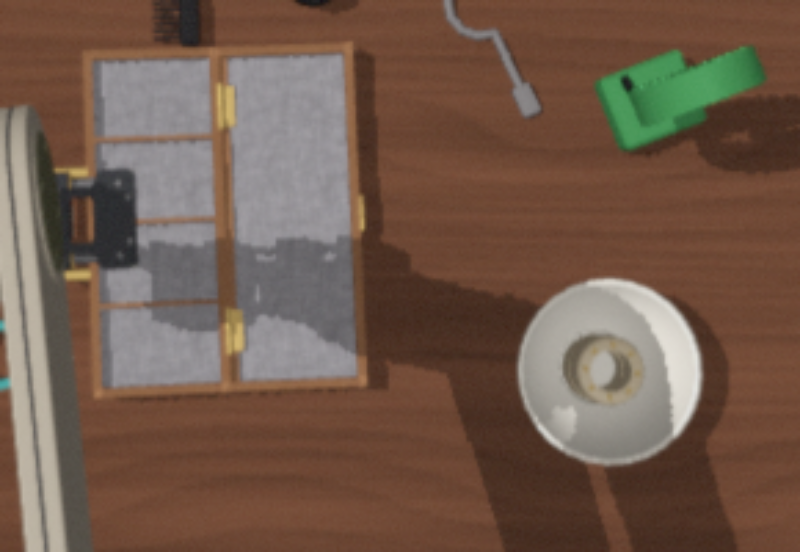

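Both small bangles are stacked in the bowl at (605,369), and the case is empty. I'll grip the bar and fold the leaf shut.

```bash
python3 -m inch '[[[-0.1,0.2,4,0,0,0,0.3],[0,0,4,0,0,0,0.3],[0,0,3,0,0,0,0.3],[0,0,1.2,0,0,0,0.3],[0,0,0,0,0,0,0.3]]]' 25
python3 -m inch '[[[0,0,0,0,0,0,0.3],[0,0,0,0,0,0,1],[0,0,0,0,0,0,1],[0,0,0,0,0,0,1],[0,0,0,0,0,0,1]]]'
python3 -m inch '[[[0,-0.11,-1.4,0,0,0,1],[0,-0.23,-1.39,0,0,0,1],[0,-0.35,-1.36,0,0,0,1],[0,-0.47,-1.32,0,0,0,1],[0,-0.58,-1.28,0,0,0,1]]]'
python3 -m inch '[[[0,-0.69,-1.22,0,0,0,1],[0,-0.8,-1.16,0,0,0,1],[0,-0.89,-1.08,0,0,0,1],[0,-0.98,-1.0,0,0,0,1],[0,-1.07,-0.91,0,0,0,1]]]'
```

```text
t: 33.1
tool_pos: [0.5611, 0.1358, 0.01]
orientation: [0.07, -3.137, 0.001]
force: [0.0, -0.2, 0.8]
opening: 0.0324
t: 33.6
tool_pos: [0.5635, 0.1365, 0.0125]
orientation: [-0.073, 3.139, -0.002]
force: [0.7, -4.2, 0.3]
opening: 0.0078
t: 34.1
tool_pos: [0.5634, 0.1171, 0.0784]
orientation: [0.071, -3.14, 0.006]
force: [6.6, -13.6, -11.5]
opening: 0.0078
t: 34.6
tool_pos: [0.5652, 0.0733, 0.1311]
orientation: [0.071, -3.14, 0.004]
force: [9.7, -8.3, -19.6]
opening: 0.0079
```

Radial pull is about 20 N, so I'll correct the path inward by about 5 mm on the way.

```bash
python3 -m inch '[[[0,-1.3,-0.45,0,0,0,1],[0,-1.3,-0.5,0,0,0,1],[0,-1.27,-0.6,0,0,0,1],[0,-1.32,-0.45,0,0,0,1],[0,-1.35,-0.3,0,0,0,1]]]'
python3 -m inch '[[[0,-1.38,-0.26,0,0,0,1],[0,-1.4,-0.13,0,0,0,1],[0,-1.4,-0.01,0,0,0,1],[0,-1.4,0.11,0,0,0,1],[0,-1.39,0.23,0,0,0,1]]]'
```

```text
t: 35.1
tool_pos: [0.5686, 0.0117, 0.1584]
orientation: [-0.074, 3.14, 0.004]
force: [-7.4, 7.2, 12.5]
opening: 0.0082
t: 35.6
tool_pos: [0.5718, -0.0597, 0.157]
orientation: [-0.073, 3.14, 0.001]
force: [-2.4, 3.0, 2.9]
opening: 0.0078
```

```bash
python3 -m inch '[[[0,-1.36,0.36,0,0,0,1],[0,-1.32,0.48,0,0,0,1],[0,-1.27,0.59,0,0,0,1],[0,-1.22,0.7,0,0,0,1],[0,-1.15,0.81,0,0,0,1]]]'
python3 -m inch '[[[0,-1.08,0.9,0,0,0,1],[0,-0.99,0.99,0,0,0,1],[0,-0.9,1.08,0,0,0,1],[0,-0.81,1.15,0,0,0,1],[0,-0.7,1.22,0,0,0,1]]]'
python3 - <<'E'
from h import *
p,R=pose(); print(p,R.as_rotvec())
E
```

```text
t: 36.1
tool_pos: [0.5746, -0.1236, 0.1262]
orientation: [0.072, -3.141, -0.0]
force: [-0.5, 2.9, 0.9]
opening: 0.0082
t: 36.6
tool_pos: [0.5765, -0.1679, 0.0725]
orientation: [0.072, -3.14, -0.0]
force: [-1.1, 3.7, 0.0]
opening: 0.008
[ 0.57654924 -0.16786275  0.07247999] [ 7.22172385e-02 -3.14034505e+00 -1.98349858e-04]
```

The bar has slipped up in the fingers (about 25 mm behind the tip). I'll regrip higher so the tips don't hit the table.

```bash
python3 -m inch '[[[0,0,0,0,0,0,0.5],[0,0,0,0,0,0,0.5],[0,0,-1.2,0,0,0,0.5],[0,0,0,0,0,0,0.5],[0,0,0,0,0,0,1]]]' 25
python3 -m inch '[[[0,0,0,0,0,0,1],[0,0,0,0,0,0,1],[0,-0.59,1.27,0,0,0,1],[0,-0.48,1.32,0,0,0,1],[0,-0.36,1.36,0,0,0,1]]]'
python3 -m inch '[[[0,-0.24,0.7,0,0,0,1],[0,0,0,0,0,0,1],[0,0,0,0,0,0,1]]]'
```

```text
t: 37.1
tool_pos: [0.5779, -0.1674, 0.0874]
orientation: [-0.073, 3.138, -0.002]
force: [0.3, -0.4, -0.0]
opening: 0.0191
t: 37.6
tool_pos: [0.5777, -0.182, 0.0455]
orientation: [-0.072, 3.14, -0.0]
force: [1.1, 0.9, 2.4]
opening: 0.0079
t: 37.9
tool_pos: [0.5776, -0.1833, 0.0378]
orientation: [0.072, -3.141, -0.002]
force: [4.8, 0.3, -2.7]
opening: 0.0081
```

```bash
python3 -m inch '[[[0,-0.1,0.8,0,0,0,1],[0,-0.05,0.6,0,0,0,1],[0,0,0.5,0,0,0,1],[0,0,0.3,0,0,0,1],[0,0,0,0,0,0,1]]]'
python3 -m inch '[[[0,0,0.3,0,0,0,1],[0,0,0.2,0,0,0,1],[0,0,0.2,0,0,0,1],[0,0,0,0,0,0,1]]]'
```

```text
t: 38.4
tool_pos: [0.5776, -0.1849, 0.0161]
orientation: [-0.073, 3.141, 0.001]
force: [4.7, 3.7, -2.9]
opening: 0.0081
t: 38.8
tool_pos: [0.579, -0.1849, 0.0139]
orientation: [-0.073, 3.139, 0.001]
force: [-9.3, 12.1, 31.4]
opening: 0.0082
```

Force rose to 31 N and motion stopped, so the leaf is shut. I'll release, retreat and check.

```bash
python3 -m inch '[[[0,0,-0.3,0,0,0,1],[0,0,0,0,0,0,0.3],[0,0,0,0,0,0,0.3],[0,0,0,0,0,0,0.3],[0,0,-3,0,0,0,0.3]]]'
python3 -m inch '[[[0,0,-4,0,0,0,0.3],[0,0,-4,0,0,0,0.3],[0,0,-4,0,0,0,0],[0,-4,-3,0,0,0,0],[0,-4,0,0,0,0,0]]]'
python3 -m inch '[[[0,-4,0,0,0,0,0],[0,-4,0,0,0,0,0],[0,0,0,0,0,0,0],[0,0,0,0,0,0,0],[0,0,0,0,0,0,0]]]'
python3 - <<'E'
from h import *
p,R=pose(); print(p)
c=robot.read_camera("side");t=robot.read_camera("top")
a=cv2.resize(c["image"][90:290,130:390],(520,400)); b=cv2.resize(t["image"][60:345,80:480],(520,370))
cv2.imwrite("pics/m_top.png",t["image"])
# expected bar line when shut: case x +-40mm, z 24
u=np.array([np.cos(.046),np.sin(.046)]); v=np.array([-u[1],u[0]]); o=np.array([.568,-.025])
for ang in(180,175): 
  an=np.radians(ang); q=[np.r_[o+s*u+.161*np.cos(an)*v,.024+.161*np.sin(an)] for s in(-.04,.04)]
  print(ang,((proj(c,q)-[130,90])*2).round(1))
cv2.imwrite("pics/m.png",np.vstack([a[:400],b[:200]*0+b[60:260]]))
E
```

```text
t: 39.3
tool_pos: [0.5733, -0.1842, 0.038]
orientation: [0.072, -3.132, -0.006]
force: [-0.1, 0.7, -0.5]
opening: 0.0315
t: 39.8
tool_pos: [0.5839, -0.2672, 0.1997]
orientation: [-0.076, 3.133, -0.008]
force: [1.2, -0.9, 0.1]
opening: 0.0458
t: 40.3
tool_pos: [0.5847, -0.3446, 0.1926]
orientation: [0.073, -3.14, -0.001]
force: [0.0, -0.1, -0.1]
opening: 0.0465
[ 0.58472043 -0.34456008  0.19256195]
180 [[252.9 360.7]
 [325.4 343. ]]
175 [[252.4 351.4]
 [325.5 333.7]]
```

View pics/m.png

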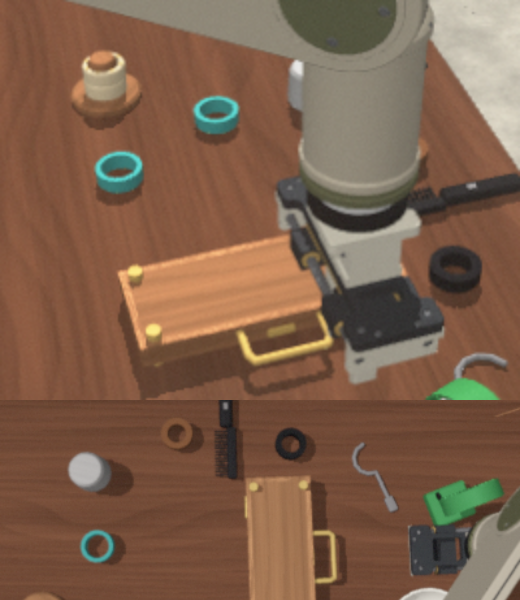

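Shut: the bar runs from (250,359) to (328,342), against the expected shut position of (253,361)–(325,343). Both wide bangles are on the post at (104,75), and the comb, cap, hook and fan are in place. One last look at the bowl.

Run:
```python
from h import *
c=robot.read_camera("side")
cv2.imwrite("pics/n.png",np.hstack([cv2.resize(c["image"][300:400,170:290],(420,350)),cv2.resize(c["image"][100:160,150:222],(370,350),interpolation=cv2.INTER_CUBIC)]))
```

```text
(no output)
```

View pics/n.png

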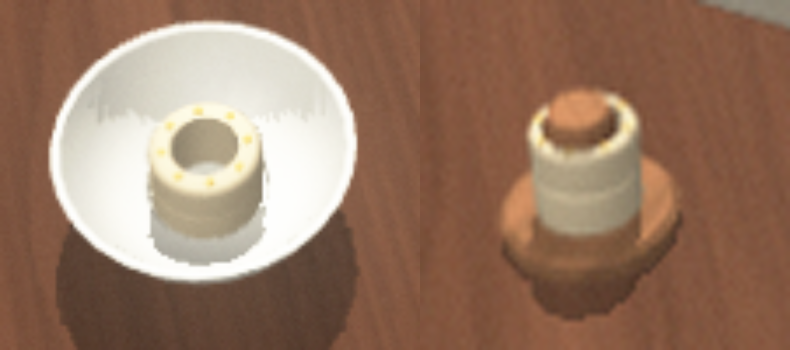

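The bowl holds both small bangles, studs up. The post carries the two wide ones stacked and seated, with the post top showing above. Hand in.

```bash
python3 -c "
from plant import robot
robot.close_job()"
```

```text
the job is handed in; nothing more can be done
```

The job is done and handed in at about 40 s of the 210 s allowed.

- **Tumbling:** I swung the leaf up to about 117°. All four bangles dropped into the fixed leaf with their studs up.
- **Sorting:** The top camera showed two wide holes and two narrow ones. I did not try the narrow ones on the post. Both wide bangles went over the post, stacked face up, and both narrow ones are in the bowl.
- **Closing:** I then folded the empty case shut.

**Last checks:**
- The last pictures show the two wide bangles stacked on the post, the two narrow ones in the bowl and the bystanders in place.
- The bar matches its expected fully shut position to about 1 mm.
- The gripper is clear of everything.

**What did not go cleanly:**
- While closing, the bar was pulled with about 20 N and slipped in the fingers, so I regripped it once.
- Pressing the leaf shut reached about 31 N at the fingers.
- I did not see any object knocked aside during the run.

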